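Moisture check on a tiled sample

TASK

Lift the moisture meter out of its dock and hold its sprung tip on the pencilled ring-and-cross mark of the slanted tile sample, with the tip inside the ring, the meter square to the tile's face (not plumb), and a light push so that the tip is pressed about half-way in. Finish like that, still gripping the meter with the tip on the mark; do not knock hard against the tiles, and leave the kettle, bowl, mug and tin alone.

Things in the scene. Friction and masses are not known exactly. Their poses are not given: they have to be found in the camera images.
- meter_grip (a point): Grip point of the moisture meter: a white block handle 44 (its x) x 26 (y) x 110 mm tall (z), 0.11-0.23 kg, with a steel collar 18 mm wide, 28 mm long below it, then a thin sprung tip. The point is on the long axis, 80 mm above the handle's underside, 30 mm below its top; grip here across y. z points from tip to top. It starts upright, loose, in the dock, underside 55 mm above the worktop.
- meter_tip (a point): The end of the meter's sprung tip, on the long axis, 122 mm below meter_grip with the tip fully out (42 mm below the handle's underside). The tip is 8 mm in diameter, its end a ball of radius 4 mm. z as for meter_grip.
- plunger (a joint): How far the sprung tip is pushed into the collar, in m: 0 fully out, 0.010 bottomed. The spring gives 0.5 N per mm (5 N at 10 mm) and starts from zero.
- dock: Fixed grey dock in which the meter stands: base 94 x 76 mm, pocket open at the top with 2 mm of play on each side of the handle, rim 80 mm above the worktop (the lowest 25 mm of the handle is inside). Origin: centre of the underside; x, y along the meter's at the start. Draw the meter straight up by 70 mm or more to clear it.
- mark: Pencilled mark on the sample's tiles: a dark ring 25 mm across with a 36 mm cross through it. Origin: centre of the cross, on the tile surface, 60 mm above the worktop, half-way up the slope, up to 75 mm either side of its middle. z points out of the tile, square to its face (20 degrees from vertical, leaning to the low edge), x up the slope, y level along the tile.
- sample: Fixed slanted sample: four cream wall tiles on a board 200 mm (up the slope) x 250 mm (level) on timber feet, rising 20 degrees from the low edge near the robot (26 mm high) to the far edge (94 mm high); unyielding. Origin on the worktop below the centre of the face; x level from low to high edge, y level along the tiles.
- kettle: Bystander: steel kettle, 150 mm across and 222 mm tall with a black handle at its y side. Origin: centre of the underside.
- bowl: Bystander: bowl 140 mm across, 55 mm tall. Origin: centre of the underside.
- mug: Bystander: white mug 80 mm across, 95 mm tall. Origin: centre of the underside.
- tin: Bystander: closed tin 80 mm across, 110 mm tall. Origin: centre of the underside.
Things that resemble listed ones, but are neither listed nor needed, are in the scene too. Of the things like the part that bears meter_grip, leave any that is black or yellow; of the rest the larger one is meant.

How it is judged:
By the outcome, as a careful person would: the job done as asked, in the order asked, and still so for the second after the job is handed in, while the arm keeps its last pose, push and grip.
It also fails if it takes over 43 s, if anything falls off the work surface, if the arm or the gripper's body presses on something with over 40 N, if the wrist force passes 120 N, or if a joint passes its speed limit or range.

ROBOT

A 6-joint arm with a two-finger parallel gripper is mounted at the origin on the work surface. World frame = base frame: x ahead of the robot, y to its left, z up, the work surface at z = 0. Lengths are in m, angles in rad, forces in N, time in s.
With the tool pointing down it reaches from about 0.225 to 0.875 m from the base axis. Payload 3.4 kg.
Tool frame: the origin (TCP) lies at the very end of the fingers, on their centre line; the grasp point (between the pads) lies manip.hold_point_z behind it (manip.hold_point_z is the distance from the TCP to the grasp point, in m); x points along the fingers, y is the direction in which the jaws open and shut, and the axes are right-handed (so a half turn about x gives the same grasp; the last joint's range is limited). The gripper opens to 85 mm and grips with 20 to 120 N. Pads are 22 mm wide; open, the fingers measure 114 mm over their backs; the gripper's body (76 mm by 85 mm) begins 54 mm behind the grasp point. The pads swing forward as they close: fully open they stand 13 mm farther back than shut.
Start: joints at [-1.233, 0.276, 1.505, -0, 1.361, -0.121], TCP at [0.255, -0.516, 0.231] pointing down, gripper open.
Joint ranges: [-2.89, 2.89], [-0.75, 2.08], [0.22, 2.7], [-1.18, 4.32], [0.11, 2.71], [-2.7, 2.7]. Speed limits (rad/s): [2.57, 2.57, 3.14, 3.14, 3.14, 3.14].

INTERFACE

Orientations are given as a unit quaternion [w, x, y, z].
In Python, from rig import manip gives the robot as it stands.
- The arm moves only by the tool step_arm, never from a script. Its argument "targets" is a list of rows, each a list of 2 entries, a list of its own where there are three numbers: the shift along the tool's x, y, z in mm, then the turn about the tool's x in degrees. A call has 1 to 20 rows; each row is the pose to reach, as a shift and turn from the pose commanded when the call began, along the tool's axes at that moment; what a row does not reach only later rows make up. A row lasts 1/10 s, in which the tool goes at most 50 mm and 8.59 degrees, less where a joint would pass 70% of its speed; a pose out of reach is approached as far as the arm can. A call with a gripper value outside its range is refused whole. "grip" is the closure, from 0 (fully open) to 1 (shut), set as the call begins (left out, the last holds). The fingers move at their own pace and stop on an object; "grip_force" is the grip in N (left out, the last holds). Time passes only in rows, so rows that repeat a pose let the fingers close. It gives the time, the measured TCP pose, the force and the opening at its end, in the units of the state.
- manip.get_state(): the state, without advancing time (a new reading comes with each control period).
- manip.get_image(name): name is "scene" or "side" or "wrist"; returns a dict with "image" (420x560x3 uint8, red, green, blue), "fx", "fy", "cx", "cy" (pixels), "pose" (4x4, takes a point from camera to world coordinates). Camera axes: x right, y down, z forward; pixel columns grow to the right and rows downward; lengths in m; the calibration is good to about 2 mm. A picture is of the moment at which its call begins. There is no depth.
- manip.sign_off(): hands the job in, once; it reports no verdict.
Trained networks look in a picture, given as the dict that the camera call returned (one of the last four; its "shot" number tells which), for a name from the list of things; names that differ only in an ending like _2 or _b are one class to them, and where a whole thing is asked for, a point or a joint stands for the part that bears it (a point fixed in the world has none). Each returns a list of dicts, best first, with "confidence" (0 to 1); they miss things now and then, are a little off and sometimes report something else, mostly with a low value. They report only what shows in the picture. A call takes as long as a camera call. They do not tell look-alikes from the thing itself.
- manip.search_frame(picture, thing): "xyz" ([x, y, z] in m, in world coordinates, good to about 4 mm: the middle of the surface that is visible of it).
- manip.regions_of(picture, thing): "region" (420x560 bool, what is visible of it).
The state is a dict: "clock": time; "qpos": joint angles; "qd": joint speeds; "effort": joint torques, N m; "position": TCP position; "ee_rot": TCP orientation; "contact_force": force on the tool from outside, world axes, zero at the start; "moment": the same for the moment, N m; "width": finger opening in m.
Only numpy, scipy, OpenCV 4.12 (cv2) and the standard library are available. Lean on these libraries where they do the work, as an engineer would, in place of code of your own. Each camera call takes 0.05 s, during which the arm holds its last target.

## Working session

There is one attempt and no reset: what is moved stays moved. The work goes in short steps, Python scripts to look and compute and a tool call to move; the robot and the scene stay as the last step left them, time stands still between calls to the robot, and variables do not carry over. Pictures are saved under pics/ and viewed, and the job is handed in when it is done.

Besides the shell and the picture viewer there is one more tool, called after "Request:" as name(argument=value, ...) on one line, values as JSON. step_arm: Moves the arm, as the interface text tells. Its arguments: {"type":"object","properties":{"targets":{"type":"array"},"grip":{"type":"number"},"grip_force":{"type":"number"}},"required":["targets"]}

```bash
ls; mkdir -p pics
python3 - <<'E'
from rig import manip
import cv2,pickle
print(manip.hold_point_z, manip.get_state())
for n in ["scene","side","wrist"]:
    p=manip.get_image(n); cv2.imwrite(f"pics/{n}0.png",p["image"][:,:,::-1]); pickle.dump(p,open(f"pics/{n}0.pkl","wb"))
    print(n,p["fx"],p["cx"],p["cy"],p["pose"].round(3).tolist())
    for t in ["meter_grip","dock","mark","sample","kettle","bowl","mug","tin"]:
        try: print(t,[( [round(float(v),3) for v in d["xyz"]],round(d["confidence"],2)) for d in manip.search_frame(p,t)])
        except Exception as e: print(t,e)
E
```

```text
pics
0.0187 {'clock': 0.0, 'qpos': array([-1.23300492e+00,  2.76653443e-01,  1.50615665e+00,  1.45813391e-05,
        1.36066766e+00, -1.20966981e-01]), 'qd': array([ 0.0007505 , -0.00062548,  0.00083034, -0.00030209,  0.00030478,
        0.00117295]), 'effort': array([-1.96439418e-03, -4.16777444e+01, -2.45806396e+01, -1.35016335e-04,
        1.09456366e-02,  9.92377807e-06]), 'position': array([ 0.25447256, -0.5150414 ,  0.23039699]), 'ee_rot': array([-0.16011277, -0.68851889, -0.161439  ,  0.6886531 ]), 'contact_force': array([ 0.41619071,  0.97816931, -0.1154949 ]), 'moment': array([-0.00845566, -0.05173816,  0.00129308]), 'width': 0.08572420544707099}
scene 498.1144513530268 275.62694584279654 207.91626660854558 [[0.459, 0.716, -0.525, 1.362], [0.888, -0.36, 0.286, -0.451], [0.016, -0.598, -0.801, 1.286], [0.0, 0.0, 0.0, 1.0]]
meter_grip [([0.48, -0.318, 0.114], 0.83), ([0.504, -0.218, 0.142], 0.77), ([0.482, -0.119, 0.085], 0.7), ([0.604, -0.234, 0.081], 0.54)]
dock [([0.52, -0.225, 0.027], 0.83)]
mark []
sample [([0.593, 0.162, 0.065], 0.64), ([0.459, 0.422, 0.061], 0.18)]
ket
[... 316 characters left out ...]
.725, -0.688, 1.014], [0.0, 0.0, 0.0, 1.0]]
meter_grip [([0.463, -0.099, 0.079], 0.86), ([0.459, -0.303, 0.111], 0.78), ([0.485, -0.198, 0.133], 0.71), ([0.593, -0.228, 0.07], 0.68)]
dock [([0.465, -0.19, 0.035], 0.65)]
mark []
sample [([0.562, 0.187, 0.064], 0.56)]
kettle [([0.546, -0.465, 0.127], 0.58), ([0.443, 0.437, 0.055], 0.47)]
bowl [([0.803, -0.061, 0.032], 0.97)]
mug [([0.442, 0.433, 0.051], 0.76)]
tin [([0.587, 0.449, 0.098], 0.77)]
wrist 294.37641399404885 282.06472542615273 208.6083327337394 [[0.442, -0.859, -0.259, 0.32], [-0.897, -0.423, -0.128, -0.483], [0.001, 0.288, -0.957, 0.372], [0.0, 0.0, 0.0, 1.0]]
meter_grip []
dock []
mark []
sample []
kettle []
bowl []
mug []
tin []
```

View pics/scene0.png

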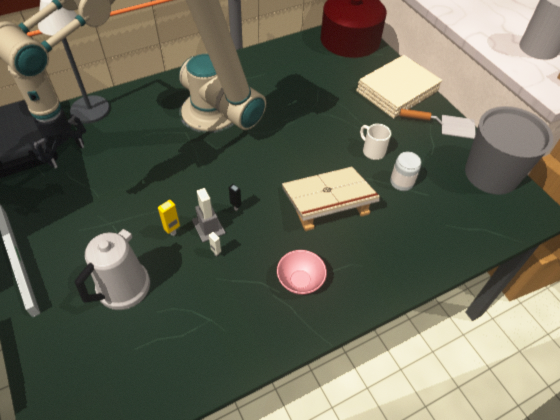

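View pics/side0.png

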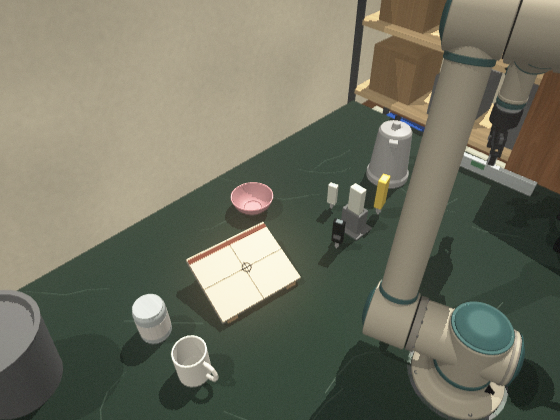

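Run:
```python
import cv2
a=cv2.imread("pics/scene0.png");b=cv2.imread("pics/side0.png")
x=cv2.resize(a[150:290,150:310],None,fx=3,fy=3,interpolation=cv2.INTER_CUBIC)
y=cv2.resize(b[150:350,300:470],None,fx=3,fy=3,interpolation=cv2.INTER_CUBIC)
cv2.imwrite("pics/c1.png",x);cv2.imwrite("pics/c2.png",y)
```

```text
(no output)
```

View pics/c1.png

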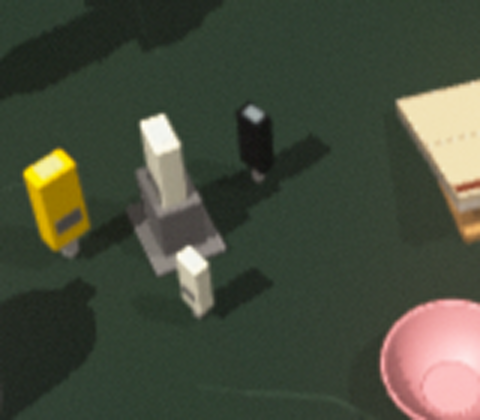

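View pics/c2.png

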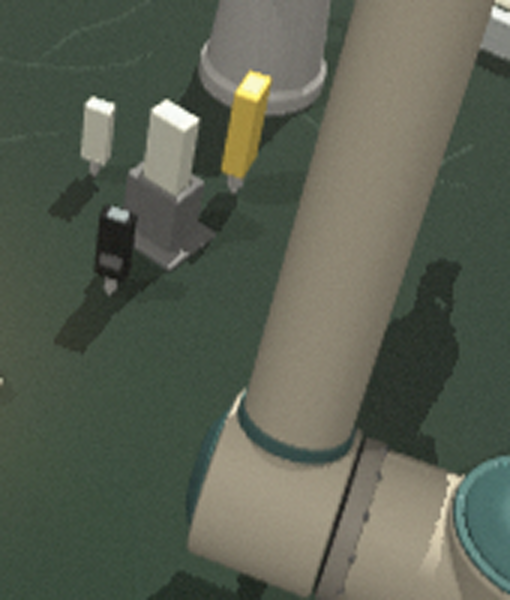

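The candidates are:
- Large white meter in the dock: scene (204,203), side (357,198).
- Small white meter: scene (215,243), side (332,193).
- Yellow meter: scene (169,216).
- Black meter: scene (235,196).

I choose the large white one in the dock, and the close crops confirm it. Next I measure the poses by fitting to the masks.

```bash
cat > h.py <<'E'
import numpy as np, cv2, pickle
from scipy.optimize import minimize, least_squares
from scipy.spatial.transform import Rotation as R
def proj(p,X):
    X=np.atleast_2d(X); T=np.linalg.inv(p["pose"]); c=X@T[:3,:3].T+T[:3,3]
    return np.c_[p["fx"]*c[:,0]/c[:,2]+p["cx"], p["fy"]*c[:,1]/c[:,2]+p["cy"]]
def ray(p,u,v):
    d=np.array([(u-p["cx"])/p["fx"],(v-p["cy"])/p["fy"],1.]); return p["pose"][:3,3],p["pose"][:3,:3]@d
def hit(p,u,v,z):
    o,d=ray(p,u,v); return o+d*(z-o[2])/d[2]
def tri(obs):
    A=np.zeros((3,3));b=np.zeros(3)
    for p,u,v in obs:
        o,d=ray(p,u,v); d=d/np.linalg.norm(d);M=np.eye(3)-np.outer(d,d);A+=M;b+=M@o
    return np.linalg.solve(A,b)
def q2R(q): return R.from_quat([q[1],q[2],q[3],q[0]]).as_matrix()
def hull(p,X,S=4):
    h=cv2.convexHull(proj(p,X).astype(np.float32)); m=np.zeros((420*S,560*S),np.uint8)
    cv2.fillConvexPoly(m,np.round(((h+0.5)*S-0.5)*16).astype(np.int32),255,shift=4)
    return cv2.resize(m,(560,420),interpolation=cv2.INTER_AREA)/255.
def box(x,y,yaw,sx,sy,z0,z1):
    c,s=np.cos(yaw),np.sin(yaw)
    return np.array([[x+c*a*sx/2-s*b*sy/2,y+s*a*sx/2+c*b*sy/2,z] for a in(-1,1) for b in(-1,1) for z in(z0,z1)])
E
python3 - <<'E'
from rig import manip
from h import *
print(q2R(manip.get_state()["ee_rot"]).round(3).tolist())
P={}
for n in ["scene","side"]:
    p=manip.get_image(n); im=p["image"].copy()
    for t,near in [("meter_grip",None),("sample",None),("dock",None)]:
        rs=manip.regions_of(p,t)
        print(n,t,[(np.round(np.argwhere(r["region"]).mean(0)[::-1]),r["region"].sum(),round(r["confidence"],2)) for r in rs])
        c={"scene":{"meter_grip":(204,203),"sample":(330,195),"dock":(208,225)},"side":{"meter_grip":(357,198),"sample":(245,270),"dock":(357,222)}}[n][t]
        rs=[r for r in rs if np.linalg.norm(np.argwhere(r["region"]).mean(0)[::-1]-c)<20]
        if rs: P[n,t]=rs[0]["region"]
    P[n]=p
pickle.dump(P,open("P.pkl","wb"))
def cost(v):
    return sum(((hull(P[n],box(v[0],v[1],v[2],.044,.026,.080,.165))-P[n,"meter_grip"])**2).sum() for n in("scene","side") if (n,"meter_grip") in P)
best=[]
for yaw in np.arange(0,np.pi,np.pi/12):
    r=minimize(cost,[.5,-.21,yaw],method="Nelder-Mead",options=dict(initial_simplex=[[.5,-.21,yaw],[.51,-.21,yaw],[.5,-.2,yaw],[.5,-.21,yaw+.15]]))
    best.append((r.fun,r.x))
best.sort(key=lambda a:a[0])
for b in best[:6]: print(b)
for n in("scene","side"):
    for t in("meter_grip","sample","dock"):
        if (n,t) in P:
            im=P[n]["image"]; im[cv2.morphologyEx(P[n,t].astype(np.uint8),cv2.MORPH_GRADIENT,np.ones((2,2)))>0]=[255,0,0]
    cv2.imwrite(f"pics/m_{n}.png",cv2.resize(P[n]["image"][140:330,150:410] if n=="scene" else P[n]["image"][160:340,170:420],None,fx=3,fy=3)[:,:,::-1])
E
```

```text
[[0.0, 0.443, -0.897], [-0.0, -0.897, -0.443], [-1.0, 0.0, 0.0]]
scene meter_grip [(array([169., 217.]), np.int64(442), 0.68), (array([235., 195.]), np.int64(232), 0.67), (array([204., 203.]), np.int64(339), 0.65), (array([215., 243.]), np.int64(215), 0.51), (array([405., 170.]), np.int64(823), 0.42)]
scene sample [(array([330., 194.]), np.int64(3288), 0.96)]
scene dock [(array([207., 225.]), np.int64(592), 0.73)]
side meter_grip [(array([381., 193.]), np.int64(360), 0.94), (array([356., 199.]), np.int64(406), 0.82), (array([338., 231.]), np.int64(275), 0.76), (array([332., 194.]), np.int64(211), 0.62)]
side sample [(array([242., 271.]), np.int64(6341), 0.73)]
side dock [(array([354., 222.]), np.int64(678), 0.74)]
(np.float64(61.58085351787774), array([ 0.48942834, -0.21399584,  3.09401748]))
(np.float64(61.6000768935025), array([ 0.48950357, -0.21355573, -0.06910833]))
(np.float64(61.79647827758554), array([ 0.4893495 , -0.21359979, -0.06386757]))
(np.float64(62.09514801999231), array([ 0.48931808, -0.21368831, -0.06038984]))
(np.float64(64.62958861976163), array([ 0.48902742, -0.21297568, -0.08915403]))
(np.float64(85.76955017301039), array([ 0.4907607 , -0.21391275,  2.7475009 ]))
```

View pics/m_scene.png

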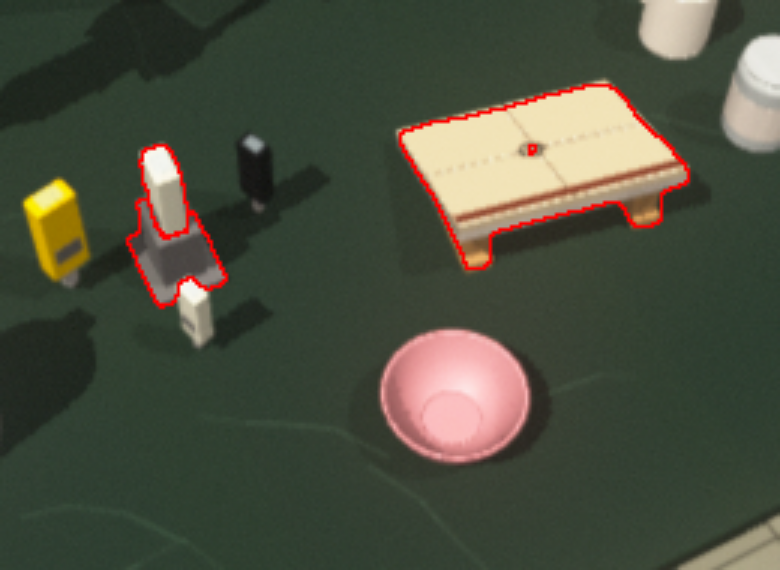

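View pics/m_side.png

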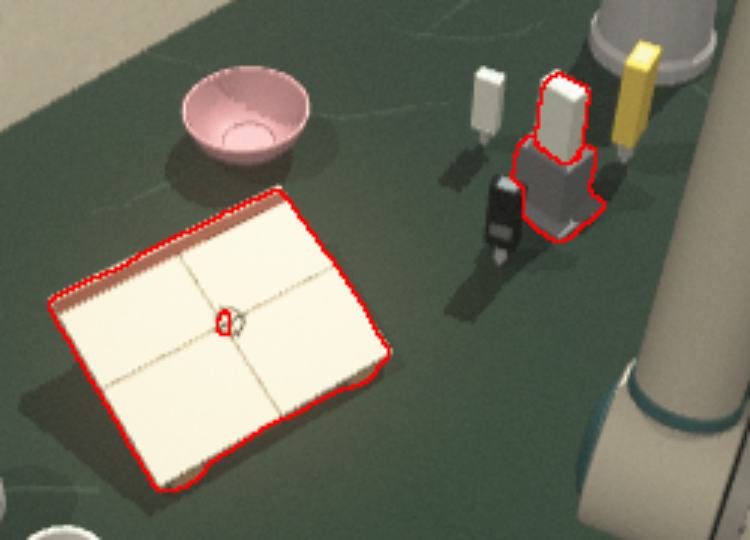

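Run:
```python
from h import *
P=pickle.load(open("P.pkl","rb")); a,b=P["scene"],P["side"]
m1=(150+532/3-.3,140+149/3-.3); m2=(170+231/3-.3,160+320/3-.3)
print("tri",tri([(a,*m1),(b,*m2)]),hit(a,*m1,.06),hit(b,*m2,.06))
l,r=[hit(b,170+u/3,160+v/3,.06) for u,v in[(105,388),(335,265)]]
d=r-l; print("side level", l,r,np.degrees(np.arctan2(d[1],d[0])),np.linalg.norm(d))
l,r=[hit(a,150+u/3,140+v/3,.06) for u,v in[(437,173),(637,125)]]
d=r-l; print("scene level", np.degrees(np.arctan2(d[1],d[0])),np.linalg.norm(d))
# face fit to low corners
def face(v):
    x,y,w=v; c,s=np.cos(w),np.sin(w); out=[]
    for u,t in[(-.1,-.125),(-.1,.125),(.1,-.125),(.1,.125)]:
        X=u*np.cos(np.radians(20)); Z=.06+u*np.sin(np.radians(20)); out.append([x+c*X-s*t,y+s*X+c*t,Z])
    return np.array(out)
obs_b=[(390,352),(158,488),(280,188),(50,302)]; obs_a=[(398,131),(607,83),(457,218),(688,165)]
def f(v,use):
    F=face(v);o=[]
    if "b" in use:o.append(proj(b,F)-[(170+u/3,160+q/3) for u,q in obs_b])
    if "a" in use:o.append(proj(a,F)-[(150+u/3,140+q/3) for u,q in obs_a])
    return np.concatenate(o).ravel()
for use in("a","b","ab"):
    r=least_squares(f,[.57,.18,0],args=(use,)); print(use,r.x,np.degrees(r.x[2]),r.fun.round(1))
def cost(v):
    return sum(((hull(P[n],box(v[0],v[1],v[2],.094,.076,0,.012))*(1) -0)**2).sum() for n in("scene",))
```

```text
tri [0.56673292 0.16572535 0.06019682] [0.5668734  0.16617968 0.06      ] [0.5665927  0.16527402 0.06      ]
side level [0.58576501 0.29452877 0.06      ] [0.54565161 0.05015521 0.06      ] -99.3218502315777 0.24764393838202078
scene level 80.0804611241587 0.2260434506310532
a [ 0.56753736  0.17351601 -0.17582212] -10.07386539949324 [-0.4 -1.3  0.4 -1.6 -0.1  1.8  0.2  0.6]
b [ 0.56394812  0.17612723 -0.1648185 ] -9.443404169729813 [ 1.   0.5  0.2  0.4 -0.3 -0.6 -0.9 -0.6]
ab [ 0.56546473  0.17504155 -0.16929169] -9.699699335138122 [ 0.8  0.1 -0.1 -0.3 -0.1 -1.  -0.9 -1.4 -0.4 -1.7  0.2 -2.3  0.3  1.3
  0.3 -0.3]
```

Request:
step_arm(targets=[[[0,-13,-26],3],[[0,-27,-56],6],[[0,-41,-86],9],[[0,-55,-115],12],[[0,-69,-144],15],[[0,-83,-173],18],[[0,-97,-202],21],[[0,-111,-231],24],[[0,-125,-260],27],[[0,-139,-289],30],[[0,-153,-318],30],[[0,-166,-344],30],[[0,-166,-344],30],[[0,-166,-344],30]], grip=0)

```text
clock: 3.15
position: [0.4896, -0.2141, 0.2313]
ee_rot: [0.022, -0.707, 0.023, 0.707]
contact_force: [0.3, 0.4, 0.8]
width: 0.085
```

Run:
```python
from rig import manip
from h import *
s=manip.get_state();M=q2R(s["ee_rot"]);print(s["clock"],s["position"],M.round(3).tolist(),s["contact_force"],s["width"])
for n in("wrist","scene"):
    p=manip.get_image(n);pickle.dump(p,open(f"pics/{n}1.pkl","wb"))
    im=p["image"].copy()
    cv2.imwrite(f"pics/{n}1.png",im[:,:,::-1])
```

```text
3.15 [ 0.48961095 -0.21413977  0.23125753] [[-0.001, -0.063, -0.998], [-0.001, -0.998, 0.063], [-1.0, 0.001, 0.0]] [0.32587327 0.36119182 0.79907844] 0.0849954492794851
```

View pics/wrist1.png

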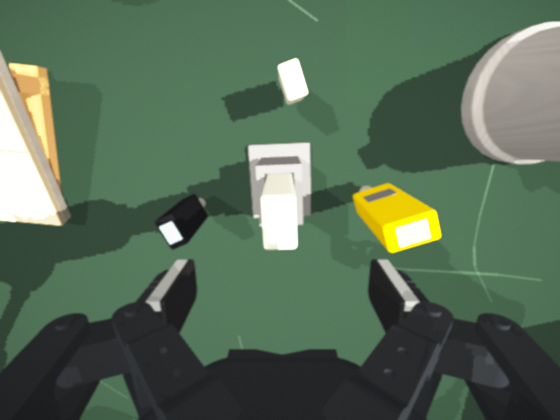

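The wrist view shows the white meter in its dock at (280,215), centred between the fingers. The yellow meter is at (398,215) and the black one at (181,222), both beyond the finger span. Next I fit the handle and dock precisely.

Run:
```python
from rig import manip
from h import *
p=manip.get_image("wrist")
rs=manip.regions_of(p,"meter_grip"); rs=[r for r in rs if np.linalg.norm(np.argwhere(r["region"]).mean(0)[::-1]-(280,213))<20]; m=rs[0]["region"]
def cost(v): return ((hull(p,box(*v,.044,.026,.082,.165))-m)**2).sum()
for y0 in(-.2,-.05,.1):
    r=minimize(cost,[.489,-.214,y0],method="Nelder-Mead",options=dict(initial_simplex=[[.489,-.214,y0],[.495,-.214,y0],[.489,-.208,y0],[.489,-.214,y0+.1]]));print(r.fun,r.x,m.sum())
im=p["image"].copy()
def dr(X,pairs,c):
    q=proj(p,X)
    for i,j in pairs: cv2.line(big,*[tuple(np.round((q[k]-[200,120])*4).astype(int).tolist()) for k in(i,j)],c,1)
big=cv2.resize(im[120:260,200:360],None,fx=4,fy=4,interpolation=cv2.INTER_CUBIC)
E_=[(0,1),(2,3),(4,5),(6,7),(0,2),(2,6),(6,4),(4,0),(1,3),(3,7),(7,5),(5,1)]
v=r.x
dr(box(*v,.044,.026,.08,.165),E_,(255,0,0)); dr(box(*v,.094,.076,0,.002),E_,(0,0,255)); 
cv2.imwrite("pics/w1c.png",big[:,:,::-1])
```

```text
95.42894271434064 [ 0.49022244 -0.21240162 -0.02427016] 2487
96.35703191080353 [ 0.4902143  -0.21246548 -0.01099212] 2487
95.27437139561707 [ 0.49012558 -0.21240182 -0.02375035] 2487
```

View pics/w1c.png

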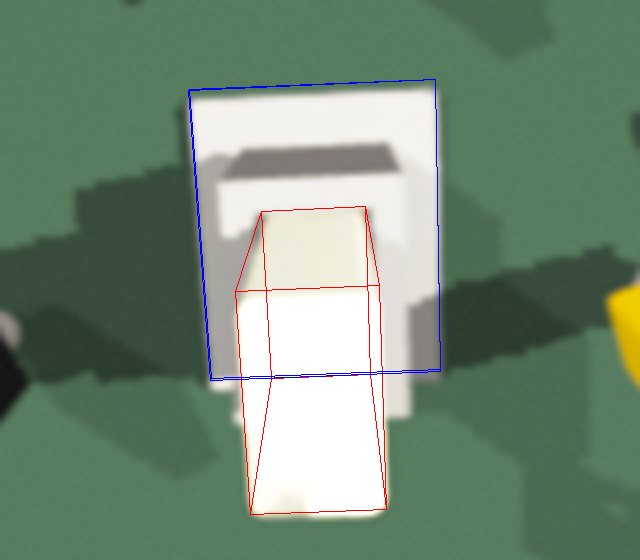

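Request:
step_arm(targets=[[[15,-1.3,0],-1.2],[[35,-1.3,0],-1.2],[[55,-1.3,0],-1.2],[[75,-1.3,0],-1.2],[[95,-1.3,0],-1.2],[[108,-1.3,0],-1.2],[[115,-1.3,0],-1.2],[[115,-1.3,0],-1.2],[[115,-1.3,0],-1.2]])

```text
clock: 4.25
position: [0.4899, -0.2137, 0.1168]
ee_rot: [-0.016, 0.707, -0.016, -0.707]
contact_force: [-1.0, -0.2, -0.6]
width: 0.0853
```

Request:
step_arm(targets=[[[0,0,0],0],[[0,0,0],0],[[0,0,0],0],[[0,0,0],0],[[0,0,0],0],[[0,0,0],0],[[0,0,0],0],[[0,0,0],0]], grip=1, grip_force=30)

```text
clock: 5.05
position: [0.4898, -0.2131, 0.1166]
ee_rot: [-0.015, 0.707, -0.016, -0.707]
contact_force: [-0.4, 0.9, 2.7]
width: 0.0257
```

Run:
```python
from rig import manip
from h import *
s=manip.get_state();M=q2R(s["ee_rot"]);print(s["clock"],s["position"],M.round(3).tolist(),s["contact_force"],s["width"])
a=manip.get_image("side");b=manip.get_image("wrist")
pickle.dump(a,open("pics/side2.pkl","wb"))
im=np.hstack([cv2.resize(a["image"][130:290,290:450],(400,400)),cv2.resize(b["image"],(400,300)).copy() if 0 else cv2.resize(b["image"][60:],(400,400))])
cv2.imwrite("pics/g2.png",im[:,:,::-1])
```

```text
5.05 [ 0.48981    -0.21307886  0.11659311] [[0.0, -0.044, -0.999], [-0.0, -0.999, 0.044], [-1.0, 0.0, -0.0]] [-0.35898134  0.91393911  2.73827703] 0.025701180094966004
```

View pics/g2.png

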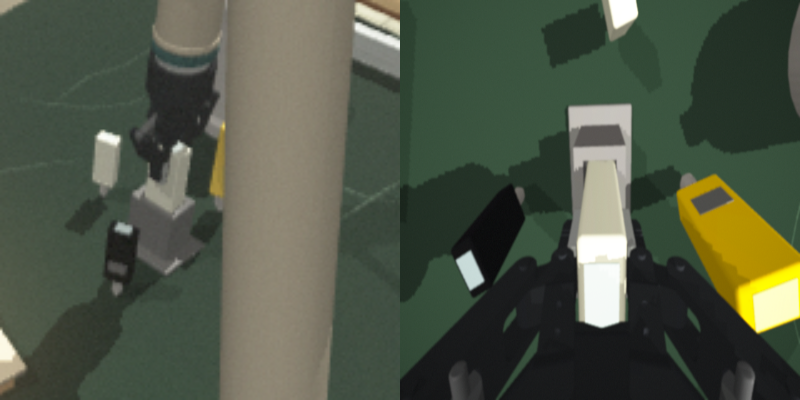

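Request:
step_arm(targets=[[[-8,0,0],0],[[-16,0,0],0],[[-24,0,0],0],[[-31,0,0],0],[[-31,0,0],0],[[-31,0,0],0]])

```text
clock: 5.75
position: [0.4897, -0.2131, 0.1475]
ee_rot: [-0.015, 0.707, -0.016, -0.707]
contact_force: [0.6, -0.6, -2.1]
width: 0.0256
```

Request:
step_arm(targets=[[[0,0,4],0],[[0,0,8],0],[[0,0,12],0],[[0,0,15],0],[[0,0,18],0],[[0,0,21],0],[[0,0,24],0],[[0,0,24],0]], grip_force=20)

```text
clock: 6.55
position: [0.4654, -0.2122, 0.1475]
ee_rot: [-0.015, 0.707, -0.016, -0.707]
contact_force: [2.7, -0.1, -2.1]
width: 0.0257
```

Run:
```python
from rig import manip
from h import *
s=manip.get_state();print(s["clock"],s["position"],s["contact_force"],s["moment"],s["width"])
a=manip.get_image("scene");b=manip.get_image("wrist")
im=np.hstack([cv2.resize(a["image"][150:270,150:270],(400,400)),cv2.resize(b["image"][60:],(400,400))])
cv2.imwrite("pics/g3.png",im[:,:,::-1])
```

```text
6.55 [ 0.46543868 -0.21215179  0.14746784] [ 2.74212512 -0.14813387 -2.05042762] [ 0.09671664 -0.67900466 -0.00993383] 0.025687304963299476
```

View pics/g3.png

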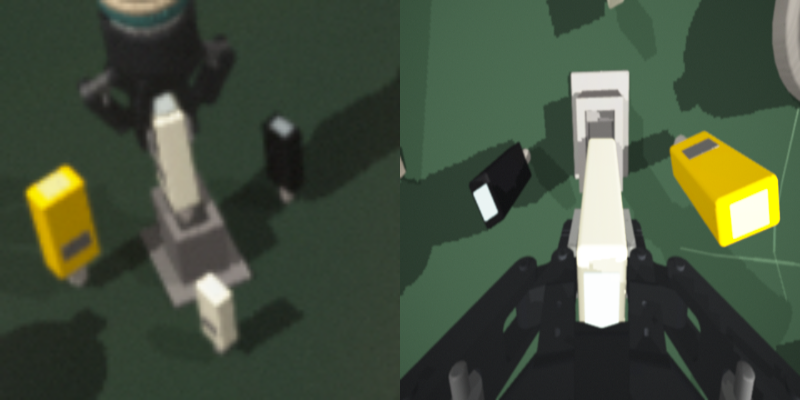

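The contact force is a mild 2.7 N against the rim, so the meter is pivoting in the pads. I continue.

Request:
step_arm(targets=[[[0,0,3],0],[[0,0,6],0],[[0,0,9],0],[[0,0,12],0],[[0,0,15],0],[[0,0,18],0],[[0,0,21],0],[[0,0,21],0]])

```text
clock: 7.45
position: [0.4443, -0.2112, 0.1475]
ee_rot: [0.015, -0.707, 0.016, 0.707]
contact_force: [2.7, -0.3, -0.5]
width: 0.0255
```

Run:
```python
from rig import manip
from h import *
s=manip.get_state();print(s["clock"],s["position"],s["contact_force"],s["moment"],s["width"])
a=manip.get_image("scene");b=manip.get_image("wrist")
im=np.hstack([cv2.resize(a["image"][150:270,150:270],(400,400)),cv2.resize(b["image"][60:],(400,400))])
cv2.imwrite("pics/g4.png",im[:,:,::-1])
```

```text
7.45 [ 0.44432572 -0.21120544  0.14754605] [ 2.67541346 -0.25245924 -0.5046693 ] [ 0.01470208 -0.82794564  0.02350662] 0.025481624432457575
```

View pics/g4.png

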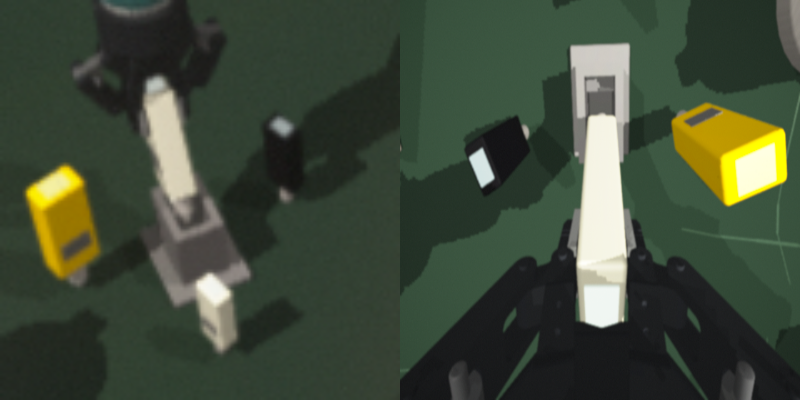

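```bash
cat > fit.py <<'E'
from rig import manip
from h import *
def meas(tag,crop=(120,320,200,360),show=True):
    s=manip.get_state(); M=q2R(s["ee_rot"]); p=manip.get_image("wrist")
    rs=manip.regions_of(p,"meter_grip"); print([(np.argwhere(r["region"]).mean(0)[::-1].round(),r["region"].sum()) for r in rs])
    y0,y1,x0,x1=crop
    big=cv2.resize(p["image"][y0:y1,x0:x1],None,fx=3,fy=3,interpolation=cv2.INTER_CUBIC)
    pickle.dump((s,p,rs),open(f"pics/{tag}.pkl","wb"))
    cv2.imwrite(f"pics/{tag}.png",big[:,:,::-1])
E
python3 -c "
from fit import *
meas('t1')"
```

```text
[(array([137., 198.]), np.int64(3791)), (array([302.,  15.]), np.int64(1082)), (array([463., 196.]), np.int64(10033)), (array([282., 265.]), np.int64(10958))]
```

View pics/t1.png

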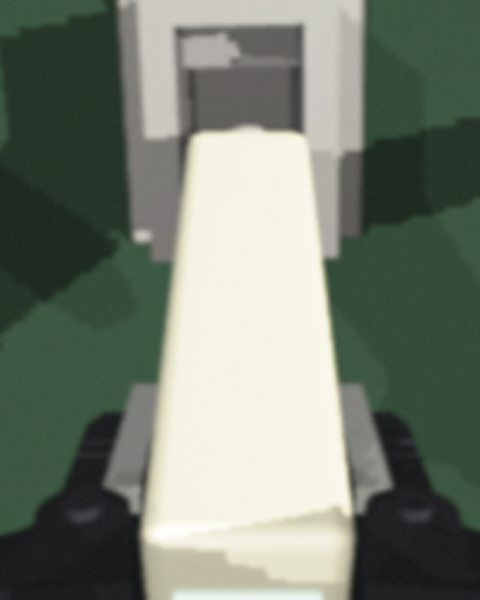

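```bash
cat >> fit.py <<'E'
def pnp(s,p,bot,top,verbose=True):
    """bot,top: pixel pairs (L,R) of the +x face. meter frame: x=-tool z rotated; returns tilt, grip offset"""
    M=q2R(s["ee_rot"]); tcp=s["position"]; hp=tcp-M[:,0]*manip.hold_point_z
    obs=np.array([*bot,*top],float)
    def model(v):
        th,dx,dz,dy=v
        ez=-M[:,0]*np.cos(th)+M[:,2]*np.sin(th)   # leans toward tool +z
        ex=-M[:,2]*np.cos(th)-M[:,0]*np.sin(th)*1.0
        ey=np.cross(ez,ex)
        g=hp+(-M[:,2])*dx-M[:,0]*dz+M[:,1]*dy
        # image left = ? use sign by ordering
        pts=np.array([g+ex*.022+ey*b+ez*c for c in(-.08,.03) for b in(-.013,.013)])
        q=proj(p,pts)
        if q[0,0]>q[1,0]: q=q[[1,0,3,2]]
        return q
    ex=None
    pri=np.array([0,.003,.003,.002])
    f=lambda v: np.r_[((model(v)-obs)/1.0).ravel(), v[1]/.003, v[2]/.004, v[3]/.003]
    r=least_squares(f,[.3,0,0,0],x_scale=[.1,.003,.003,.003])
    cov=np.linalg.inv(r.jac.T@r.jac)
    print("tilt",np.degrees(r.x[0]).round(2),"+-",np.degrees(cov[0,0]**.5).round(2),"dx,dz,dy mm",(r.x[1:]*1e3).round(1),"res",r.fun.round(1))
    return r.x
E
python3 - <<'E'
from fit import *
s,p,_=pickle.load(open("pics/t1.pkl","rb"))
f=lambda u,v:(200+u/3-.3,120+v/3-.3)
M=q2R(s["ee_rot"]);print(M.round(3))
pnp(s,p,[f(189,131),f(308,131)],[f(141,537),f(354,537)])
E
```

```text
[[-0.    -0.044 -0.999]
 [-0.    -0.999  0.044]
 [-1.     0.     0.   ]]
tilt 17.99 +- 0.56 dx,dz,dy mm [-0.6 -5.2  0.2] res [-0.   0.  -0.8 -0.  -0.3  0.   0.8 -0.  -0.2 -1.3  0.1]
```

Request:
step_arm(targets=[[[0,0,1],0],[[0,0,2],0],[[0,0,2],0]])

```text
clock: 7.95
position: [0.443, -0.2111, 0.1473]
ee_rot: [-0.015, 0.707, -0.016, -0.707]
contact_force: [4.6, 0.5, -1.3]
width: 0.0259
```

Run:
```python
from fit import *
meas('t2')
s=manip.get_state();print(s["position"],s["contact_force"],s["moment"],s["clock"])
a=manip.get_image("scene");rs=manip.regions_of(a,"meter_grip")
print([(np.argwhere(r["region"]).mean(0)[::-1].round(),r["region"].sum()) for r in rs])
pickle.dump((s,a,rs),open("pics/t2s.pkl","wb"))
cv2.imwrite("pics/t2s.png",cv2.resize(a["image"][150:270,150:270],(720,720),interpolation=cv2.INTER_CUBIC)[:,:,::-1][:600])
```

```text
[(array([137., 196.]), np.int64(3985)), (array([463., 193.]), np.int64(10216)), (array([283., 264.]), np.int64(10820)), (array([302.,  14.]), np.int64(958))]
[ 0.44295369 -0.2111403   0.14733579] [ 4.74566288 -1.10577716 -1.21649101] [-0.04447023 -1.04464455  0.01951895] 8.05
[(array([235., 195.]), np.int64(262)), (array([169., 216.]), np.int64(493)), (array([200., 193.]), np.int64(414)), (array([214., 243.]), np.int64(162))]
```

View pics/t2.png

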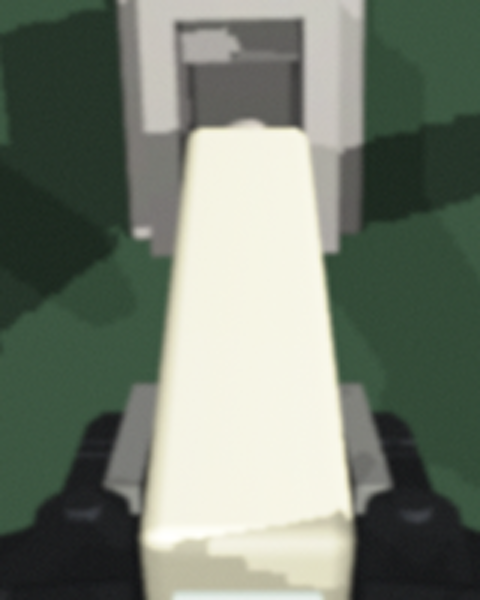

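View pics/t2s.png

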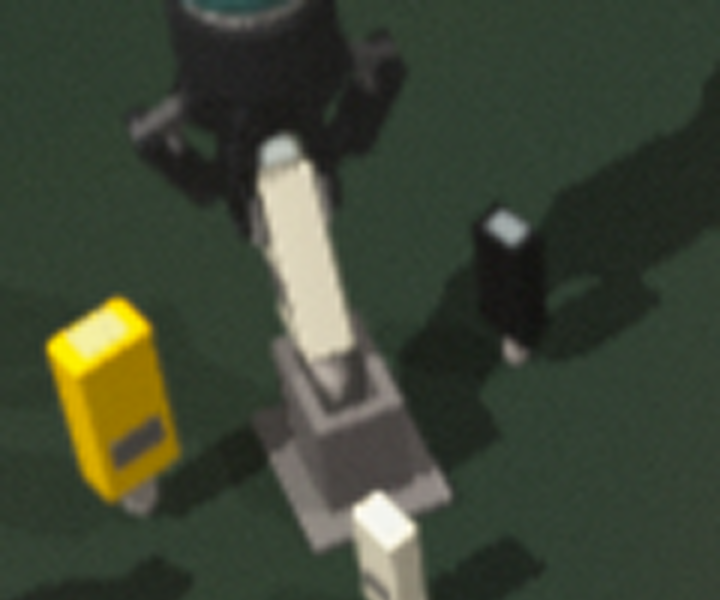

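Request:
step_arm(targets=[[[0,0,0],0],[[0,0,0],0],[[-10,0,0],0],[[-25,0,0],0],[[-45,0,0],0],[[-70,0,0],0],[[-95,0,0],0],[[-110,0,0],0],[[-110,0,0],0],[[-110,0,0],0]], grip_force=90)

```text
clock: 9.15
position: [0.4409, -0.2104, 0.2564]
ee_rot: [0.016, -0.706, 0.015, 0.708]
contact_force: [-0.4, -0.3, -2.9]
width: 0.0251
```

Run:
```python
from fit import *
meas('t3')
s=manip.get_state();print(s["position"],q2R(s["ee_rot"]).round(3).tolist(),s["qpos"].round(3),s["contact_force"],s["moment"],s["clock"])
a=manip.get_image("scene");b=manip.get_image("side")
pickle.dump((s,a,b),open("pics/t3s.pkl","wb"))
cv2.imwrite("pics/t3s.png",np.hstack([cv2.resize(a["image"][130:250,140:260],(400,400)),cv2.resize(b["image"][120:240,280:400],(400,400))])[:,:,::-1])
```

```text
[(array([186., 168.]), np.int64(1397)), (array([296.,  30.]), np.int64(1153)), (array([282., 265.]), np.int64(10899)), (array([395., 163.]), np.int64(2978))]
[ 0.44108102 -0.21034523  0.25574241] [[-0.004, -0.044, -0.999], [0.002, -0.999, 0.044], [-1.0, -0.002, 0.004]] [-5.870e-01  1.340e-01  1.632e+00 -1.000e-03  1.381e+00  1.028e+00] [-0.92387094 -0.49388701 -2.71953913] [ 0.02687885  0.07767787 -0.00911261] 9.25
```

View pics/t3.png

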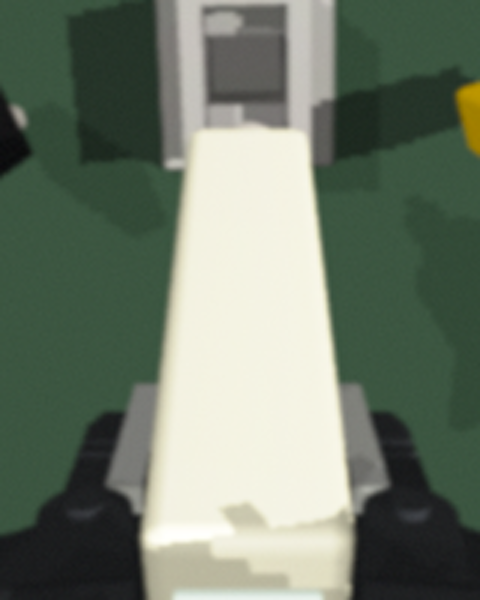

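View pics/t3s.png

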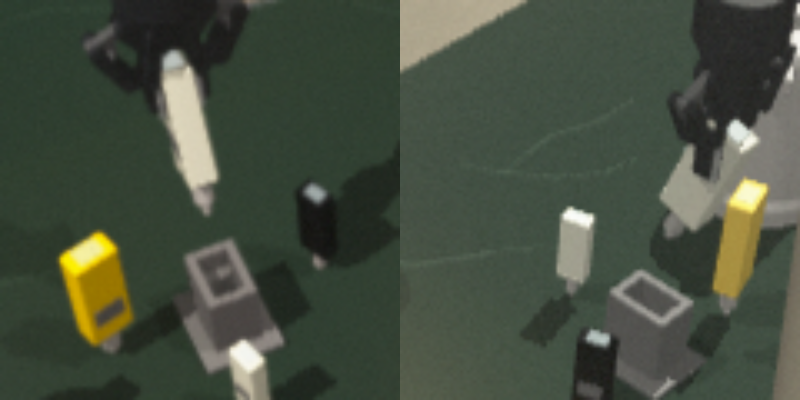

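Request:
step_arm(targets=[[[0,-15,-3],1],[[0,-40,-7],2],[[0,-70,-12],3],[[0,-105,-19],4],[[0,-140,-25],5],[[0,-175,-31],6],[[0,-210,-38],7],[[0,-245,-44],7],[[0,-280,-50],7],[[0,-315,-57],7],[[0,-345,-62],7],[[0,-370,-67],7],[[0,-386,-70],7],[[0,-386,-70],7],[[0,-386,-70],7]])

```text
clock: 10.85
position: [0.5291, 0.1709, 0.2566]
ee_rot: [0.058, -0.704, 0.059, 0.705]
contact_force: [-0.3, -0.3, -1.6]
width: 0.0252
```

Request:
step_arm(targets=[[[15,0,0],0],[[30,0,0],0],[[45,0,0],0],[[55,0,0],0],[[55,0,0],0],[[55,0,0],0]])

```text
clock: 11.45
position: [0.5297, 0.1709, 0.2026]
ee_rot: [-0.059, 0.705, -0.059, -0.705]
contact_force: [0.1, -0.2, -1.4]
width: 0.0252
```

Run:
```python
from fit import *
meas('t4')
s=manip.get_state();print(s["position"],q2R(s["ee_rot"]).round(3).tolist(),s["qpos"].round(3),s["contact_force"],s["moment"],s["clock"])
a=manip.get_image("scene");b=manip.get_image("side")
pickle.dump((s,a,b),open("pics/t4s.pkl","wb"))
cv2.imwrite("pics/t4a.png",cv2.resize(a["image"][110:230,260:400],None,fx=5,fy=5,interpolation=cv2.INTER_CUBIC)[:,:,::-1])
cv2.imwrite("pics/t4b.png",cv2.resize(b["image"][170:320,170:330],None,fx=4,fy=4,interpolation=cv2.INTER_CUBIC)[:,:,::-1])
```

```text
[(array([282., 264.]), np.int64(11035)), (array([543., 205.]), np.int64(1089))]
[0.53018117 0.17132381 0.20320903] [[0.002, -0.166, -0.986], [0.0, -0.986, 0.166], [-1.0, -0.0, -0.002]] [ 0.188  0.266  1.591 -0.     1.283  1.925] [ 0.34478185  0.37536552 -1.36611647] [ 0.00626084  0.04648148 -0.03303634] 11.55
```

View pics/t4a.png

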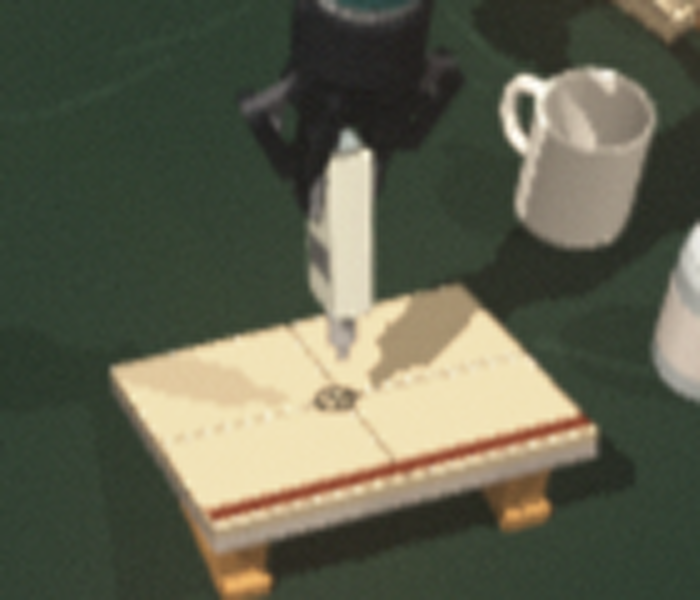

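View pics/t4b.png

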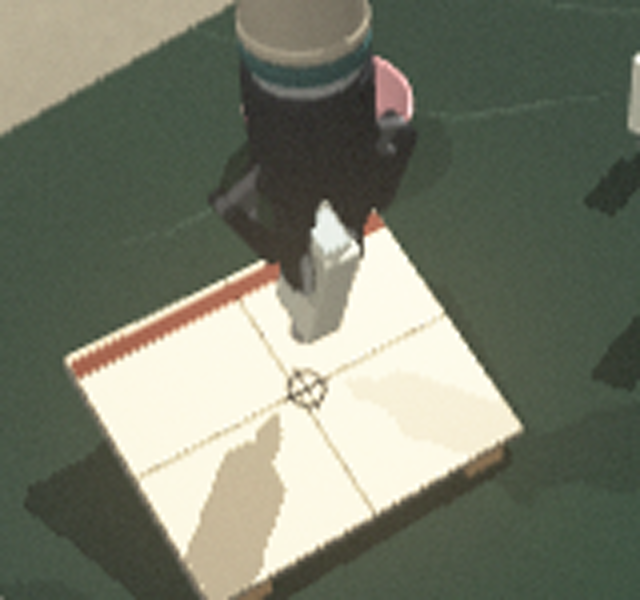

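View pics/t4.png

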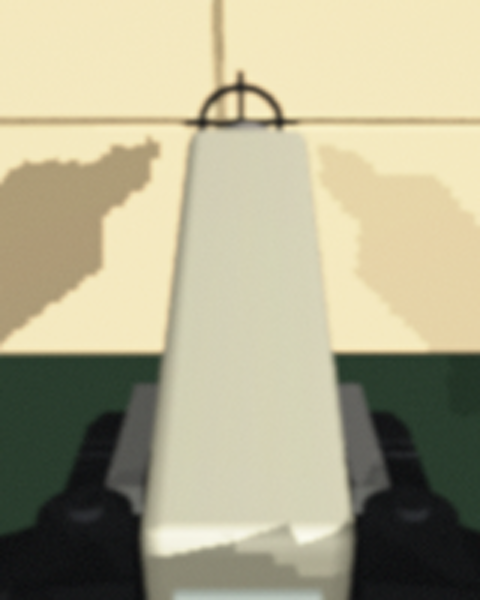

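Run:
```python
from fit import *
s,a,b=pickle.load(open("pics/t4s.pkl","rb")); s2,p,_=pickle.load(open("pics/t4.pkl","rb"))
f=lambda u,v:(200+u/3-.3,120+v/3-.3)
v=pnp(s2,p,[f(189,129),f(307,129)],[f(141,535),f(354,535)])
M=q2R(s["ee_rot"]);hp=s["position"]-M[:,0]*manip.hold_point_z
def frame(v):
    th,dx,dz,dy=v
    ez=-M[:,0]*np.cos(th)+M[:,2]*np.sin(th);ex=-M[:,2]*np.cos(th)-M[:,0]*np.sin(th);ey=np.cross(ez,ex)
    return hp-M[:,2]*dx-M[:,0]*dz+M[:,1]*dy,ex,ey,ez
def ov(v,name):
    g,ex,ey,ez=frame(v)
    P3=np.array([g+ex*i*.022+ey*j*.013+ez*k for i in(-1,1) for j in(-1,1) for k in(-.08,.03)]+[g-.08*ez,g-.122*ez])
    out=[]
    for q,(x0,y0,w,h,S) in((a,(290,110,60,90,8)),(b,(220,200,60,75,8)),(p,(220,120,120,200,3))):
        im=cv2.resize(q["image"][y0:y0+h,x0:x0+w],None,fx=S,fy=S,interpolation=cv2.INTER_CUBIC); pr=(proj(q,P3)-[x0,y0]+.5)*S
        for i,j in[(0,1),(2,3),(4,5),(6,7),(0,2),(2,6),(6,4),(4,0),(1,3),(3,7),(7,5),(5,1),(8,9)]:
            cv2.line(im,*[tuple(np.round(pr[k]).astype(int).tolist()) for k in(i,j)],(255,0,0),1)
        out.append(cv2.resize(im,(int(im.shape[1]*560/im.shape[0]),560)))
    o=np.hstack(out); 
    if o.shape[1]>800:o=cv2.resize(o,None,fx=800/o.shape[1],fy=800/o.shape[1])
    cv2.imwrite(name,o[:,:,::-1]); print(o.shape,"tip",g-.122*ez,"grip",g,"axis",ez)
ov(v,"pics/ov4.png")
```

```text
tilt 18.14 +- 0.57 dx,dz,dy mm [-0.3 -5.4  0.3] res [-0.1  0.  -0.5 -0.  -0.4  0.   0.7 -0.  -0.1 -1.4  0.1]
(387, 800, 3) tip [0.56752298 0.16476525 0.10062827] grip [0.52985237 0.17104281 0.2164968 ] axis [-0.30877548  0.0514554   0.94974209]
```

View pics/ov4.png

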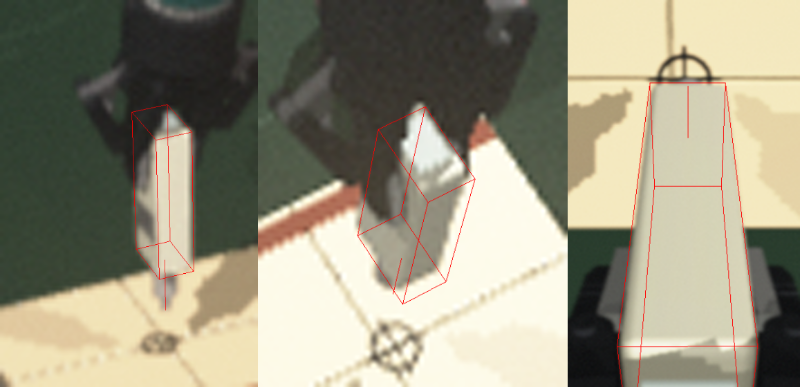

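Run:
```python
from fit import *
s,a,b=pickle.load(open("pics/t4s.pkl","rb"))
A=cv2.resize(a["image"][130:190,310:350],None,fx=10,fy=10,interpolation=cv2.INTER_CUBIC)
B=cv2.resize(b["image"][215:260,232:267],None,fx=10,fy=10,interpolation=cv2.INTER_CUBIC)
B=cv2.copyMakeBorder(B,0,A.shape[0]-B.shape[0],0,0,cv2.BORDER_CONSTANT)
cv2.imwrite("pics/z4.png",np.hstack([A,B])[:,:,::-1])
```

```text
(no output)
```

View pics/z4.png

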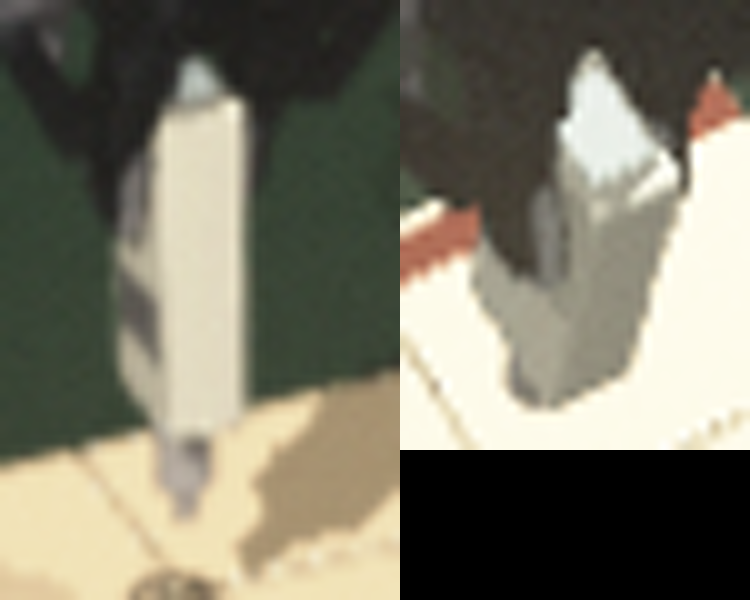

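```bash
cat > joint.py <<'E'
from fit import *
def joint(s,cams,prior=(.004,.006,.003),yawfree=True):
    """cams: list of (pic,sigma_px,offset_sigma_px,[(i,j,k,u,v)]) meter coords: i,j in -1,0,1, k metres"""
    M=q2R(s["ee_rot"]);hp=s["position"]-M[:,0]*manip.hold_point_z
    def frame(v):
        th,dx,dz,dy,ro=v[:5]
        ez=-M[:,0]*np.cos(th)+M[:,2]*np.sin(th);ex=-M[:,2]*np.cos(th)-M[:,0]*np.sin(th);ey=np.cross(ez,ex)
        ez=ez*np.cos(ro)+ey*np.sin(ro); ey=np.cross(ez,ex)
        return hp-M[:,2]*dx-M[:,0]*dz+M[:,1]*dy,ex,ey,ez
    def f(v):
        g,ex,ey,ez=frame(v);o=[v[1]/prior[0],v[2]/prior[1],v[3]/prior[2],v[4]/.02]
        for n,(p,sg,so,pts) in enumerate(cams):
            off=v[5+2*n:7+2*n]; X=np.array([g+ex*i*.022+ey*j*.013+ez*k for i,j,k,_,_ in pts])
            o+=list(((proj(p,X)+off-np.array([q[3:] for q in pts]))/sg).ravel())+list(off/so)
        return np.array(o)
    r=least_squares(f,np.r_[.32,np.zeros(4+2*len(cams))],x_scale=np.r_[.1,.003,.003,.003,.02,np.ones(2*len(cams))])
    c=np.sqrt(np.diag(np.linalg.inv(r.jac.T@r.jac)));g,ex,ey,ez=frame(r.x)
    print("tilt %.2f+-%.2f roll %.2f+-%.2f"%(*np.degrees([r.x[0],c[0],r.x[4],c[4]]),),"dx dz dy",(r.x[1:4]*1e3).round(1),(c[1:4]*1e3).round(1),"offs",r.x[5:].round(1),"chi",2*r.cost)
    k=4
    for p,sg,so,pts in cams: print((r.fun[k:k+2*len(pts)]*sg).round(1).tolist());k+=2*len(pts)+2
    print("tip",(g-.122*ez).round(4),"grip",g.round(4),"axis",ez.round(4))
    return g,ez
E
cat > j4.py <<'E'
from joint import *
s,a,b=pickle.load(open("pics/t4s.pkl","rb")); s2,p,_=pickle.load(open("pics/t4.pkl","rb"))
fa=lambda i,j,k,u,v:(i,j,k,310+u/10-.45,130+v/10-.45)
fb=lambda i,j,k,u,v:(i,j,k,232+(u-400)/10-.45,215+v/10-.45)
fw=lambda i,j,k,u,v:(i,j,k,200+u/3-.3,120+v/3-.3)
A=[fa(1,-1,.03,162,104),fa(1,1,.03,245,97),fa(1,-1,-.08,163,437),fa(1,1,-.08,245,417),fa(-1,-1,-.08,119,380),fa(0,0,-.122,184,517)]
B=[fb(1,-1,.03,595,47),fb(-1,-1,.03,682,182),fb(-1,1,.03,602,217),fb(-1,-1,-.08,628,382),fb(-1,1,-.08,551,411),fb(1,1,-.08,470,268)]
W=[fw(1,1,-.08,189,129),fw(1,-1,-.08,307,129),fw(1,1,.03,141,535),fw(1,-1,.03,354,535)]
ca,cb,cw=(a,.6,1.,A),(b,.6,1.,B),(p,.7,4.,W)
E
python3 - <<'E'
from j4 import *
for c in([ca,cb,cw],[ca,cb],[ca],[cb],[cw]): joint(s,c)
E
```

```text
tilt 18.99+-0.43 roll 0.34+-0.31 dx dz dy [ 1.2 -6.9  1.2] [1.2 1.  0.9] offs [-0.  -1.6 -0.9 -1.8 -0.9  4.3] chi 35.89260720102702
[-0.2, 1.0, -0.1, -0.1, 0.5, 0.3, 0.3, 0.5, -0.5, -0.8, -0.1, -0.4]
[0.0, -0.8, 0.8, -0.3, -0.3, 0.8, 0.6, -1.0, -0.2, 0.5, -0.7, 1.4]
[0.2, -0.2, -0.0, -0.1, -0.5, -0.0, 0.3, 0.2]
tip [0.5704 0.1627 0.0997] grip [0.5312 0.17   0.215 ] axis [-0.3216  0.0596  0.945 ]
tilt 19.72+-0.56 roll 0.78+-0.47 dx dz dy [ 1.1 -0.   0.2] [2.1 2.5 1.7] offs [-0.5 -0.1 -0.4 -0.1] chi 24.32265189147773
[-0.1, 0.5, 0.0, -0.6, 0.5, 0.3, 0.4, 0.5, -0.5, -0.6, -0.1, -0.1]
[0.0, -0.9, 0.8, -0.2, -0.3, 1.0, 0.6, -1.3, -0.2, 0.3, -0.8, 1.1]
tip [0.5717 0.1625 0.1071] grip [0.5312 0.171  0.2219] axis [-0.3321  0.0692  0.9407]
tilt 20.03+-1.06 roll 0.76+-0.65 dx dz dy [-0.6 -0.9  0.5] [3.2 4.2 2.3] offs [-0.2  0. ] chi 5.864746704314003
[-0.2, 0.5, -0.1, -0.6, 0.5, 0.3, 0.4, 0.5, -0.5, -0.6, -0.0, -0.1]
tip [0.5706 0.1624 0.1064] grip [0.5294 0.1709 0.221 ] axis [-0.3372  0.0697  0.9388]
tilt 19.57+-0.68 roll 0.61+-0.60 dx dz dy [ 2.  -0.7 -0.2] [3.1 3.9 2.2] offs [-0.1 -0.1] chi 18.29576995696504
[0.0, -0.9, 0.8, -0.2, -0.3, 0.9, 0.6, -1.2, -0.2, 0.3, -0.8, 1.2]
tip [0.5725 0.1631 0.1063] grip [0.5322 0.1712 0.2212] axis [-0.3302  0.0658  0.9416]
tilt 18.36+-0.78 roll 0.08+-0.45 dx dz dy [-0.9 -6.9  0.6] [1.7 1.4 1.2] offs [0.5 0.3] chi 1.86823859726706
[0.2, 0.0, -0.3, -0.0, -0.2, 0.0, 0.2, -0.0]
tip [0.5673 0.1644 0.0992] grip [0.5292 0.1709 0.215 ] axis [-0.3121  0.0535  0.9485]
```

Request:
step_arm(targets=[[[7,0,2],0],[[14,-1,4],0],[[21,-2,6],0],[[28,-2,8],0],[[32,-2,9],0],[[32,-2,9],0],[[32,-2,9],0]])

```text
clock: 12.35
position: [0.5212, 0.175, 0.1703]
ee_rot: [-0.059, 0.705, -0.059, -0.705]
contact_force: [0.2, 0.2, -1.9]
width: 0.0251
```

Run:
```python
from fit import *
meas('t5')
s=manip.get_state();print(s["position"],q2R(s["ee_rot"]).round(3).tolist(),s["contact_force"],s["moment"],s["clock"])
a=manip.get_image("scene");b=manip.get_image("side")
pickle.dump((s,a,b),open("pics/t5s.pkl","wb"))
A=cv2.resize(a["image"][145:205,310:350],None,fx=10,fy=10,interpolation=cv2.INTER_CUBIC)
B=cv2.resize(b["image"][225:280,230:270],None,fx=10,fy=10,interpolation=cv2.INTER_CUBIC)
B=cv2.copyMakeBorder(B,0,A.shape[0]-B.shape[0],0,0,cv2.BORDER_CONSTANT)
cv2.imwrite("pics/z5.png",np.hstack([A,B])[:,:,::-1])
```

```text
[(array([283., 264.]), np.int64(10856))]
[0.52137744 0.17500985 0.17059521] [[0.001, -0.165, -0.986], [0.0, -0.986, 0.165], [-1.0, -0.0, -0.001]] [-0.4316373   0.84054467 -2.25120029] [0.00268954 0.03985477 0.03560021] 12.45
```

View pics/z5.png

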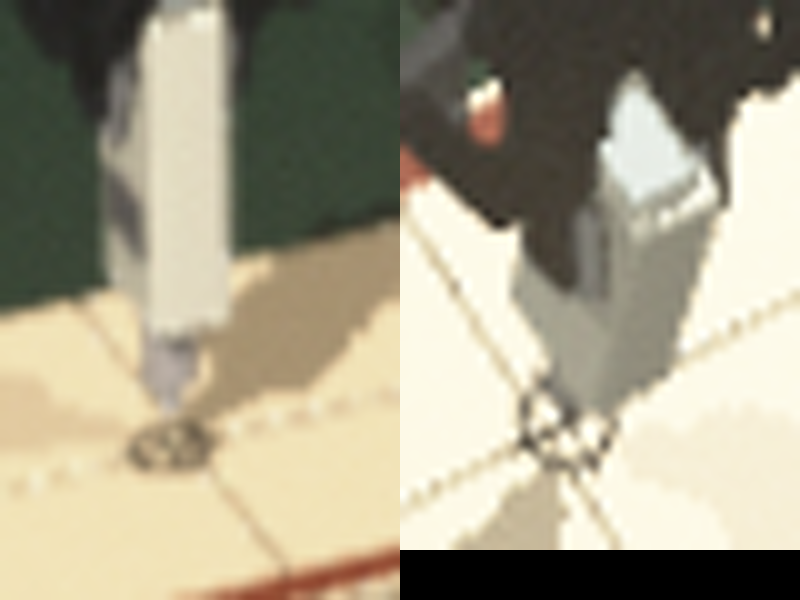

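View pics/t5.png

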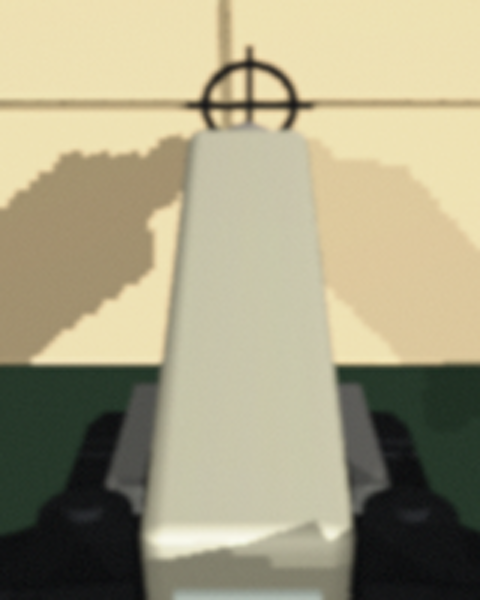

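```bash
cat > j5.py <<'E'
from fit import *
n=None
def solve(s,cams,yaw=np.radians(-9.6),prior=(.004,.006,.003)):
    # everything relative to mark; per-camera pixel offset pinned by the mark
    M=q2R(s["ee_rot"]);hp=s["position"]-M[:,0]*manip.hold_point_z; m0=np.array([.5667,.1657,.06])
    def frame(v):
        th,dx,dz,dy,ro=v[:5]
        ez=-M[:,0]*np.cos(th)+M[:,2]*np.sin(th);ex=-M[:,2]*np.cos(th)-M[:,0]*np.sin(th);ey=np.cross(ez,ex)
        ez=ez*np.cos(ro)+ey*np.sin(ro); ey=np.cross(ez,ex)
        return hp-M[:,2]*dx-M[:,0]*dz+M[:,1]*dy,ex,ey,ez
    def f(v):
        g,ex,ey,ez=frame(v);m=m0+np.r_[v[5:7],0];o=[v[1]/prior[0],v[2]/prior[1],v[3]/prior[2],v[4]/.02,v[5]/.002,v[6]/.002]
        for k,(p,sg,so,pts,mk) in enumerate(cams):
            off=v[7+2*k:9+2*k]; X=np.array([g+ex*i*.022+ey*j*.013+ez*kk for i,j,kk,_,_ in pts]+[m])
            o+=list(((proj(p,X)+off-np.array([q[3:] for q in pts]+[mk]))/sg).ravel())+list(off/so)
        return np.array(o)
    r=least_squares(f,np.r_[.32,np.zeros(6+2*len(cams))],x_scale=np.r_[.1,.003,.003,.003,.02,.002,.002,np.ones(2*len(cams))])
    c=np.sqrt(np.diag(np.linalg.inv(r.jac.T@r.jac)));g,ex,ey,ez=frame(r.x)
    m=m0+np.r_[r.x[5:7],0]; t=np.radians(20)
    N=np.array([-np.sin(t)*np.cos(yaw),-np.sin(t)*np.sin(yaw),np.cos(t)]);Y=np.array([-np.sin(yaw),np.cos(yaw),0]);X=np.cross(Y,N)
    d=g-.122*ez-m
    print("tilt %.2f+-%.2f roll %.2f+-%.2f"%(*np.degrees([r.x[0],c[0],r.x[4],c[4]]),),"dx dz dy",(r.x[1:4]*1e3).round(1),(c[1:4]*1e3).round(1),"m",m.round(4),"offs",r.x[7:].round(1),"chi",round(2*r.cost,1))
    print("  tip-mark in tile x,y,z mm:",(np.array([X@d,Y@d,N@d])*1e3).round(1),"angle to normal",np.degrees(np.arccos(ez@N)).round(2))
    return r
E
python3 - <<'E'
from j5 import *
s,a,b=pickle.load(open("pics/t5s.pkl","rb")); _,p,_=pickle.load(open("pics/t5.pkl","rb"))
pa=lambda u,v:(310+u/10-.45,145+v/10-.45); pb=lambda u,v:(230+(u-400)/10-.45,225+v/10-.45); pw=lambda u,v:(200+u/3-.3,120+v/3-.3)
fa=lambda i,j,k,u,v:(i,j,k,*pa(u,v)); fb=lambda i,j,k,u,v:(i,j,k,*pb(u,v)); fw=lambda i,j,k,u,v:(i,j,k,*pw(u,v))
A=[fa(1,-1,.03,147,18),fa(1,1,.03,230,8),fa(1,-1,-.08,147,340),fa(1,1,-.08,230,322),fa(-1,-1,-.08,102,285),fa(0,0,-.122,170,410)]
B=[fb(1,-1,.03,633,68),fb(-1,-1,.03,718,195),fb(-1,1,.03,637,235),fb(-1,-1,-.08,667,388),fb(1,1,-.08,510,290)]
W=[fw(1,1,-.08,189,128),fw(1,-1,-.08,308,128),fw(1,1,.03,141,535),fw(1,-1,.03,354,535)]
ca,cb,cw=(a,.6,1.,A,pa(171,446)),(b,.6,1.,B,pb(567,425)),(p,.7,4.,W,pw(250,104.5))
for c in([ca,cb,cw],[ca,cb],[ca],[cb],[cw]): solve(s,c)
E
```

```text
tilt 18.06+-0.36 roll 0.27+-0.27 dx dz dy [ 0.8 -4.4  0.5] [0.9 0.9 0.7] m [0.5659 0.1661 0.06  ] offs [-0.2 -0.2 -0.9 -0.8 -0.4  1.1] chi 32.9
  tip-mark in tile x,y,z mm: [-3.2  0.4 10.7] angle to normal 1.91
tilt 18.60+-0.60 roll 0.58+-0.49 dx dz dy [ 2.8 -0.9  0.5] [1.7 1.6 1.4] m [0.5662 0.1662 0.06  ] offs [-0.5 -0.  -0.4  0.3] chi 19.0
  tip-mark in tile x,y,z mm: [ 0.7 -0.4 13.4] angle to normal 1.46
tilt 19.63+-1.05 roll 0.73+-0.65 dx dz dy [ 0.6 -2.9  0.6] [3.  3.8 2. ] m [0.5664 0.1658 0.06  ] offs [-0.2 -0. ] chi 6.3
  tip-mark in tile x,y,z mm: [-0.1 -0.5 12.3] angle to normal 0.76
tilt 18.12+-0.75 roll 0.37+-0.65 dx dz dy [ 2.6 -0.2 -0.3] [2.9 3.7 2. ] m [0.5664 0.1661 0.06  ] offs [-0.3  0.3] chi 11.4
  tip-mark in tile x,y,z mm: [-0.4  0.8 14.2] angle to normal 1.86
tilt 18.72+-0.57 roll 0.20+-0.33 dx dz dy [-0.2 -6.8  0.4] [1.1 1.3 0.8] m [0.5664 0.1661 0.06  ] offs [-0.1  1.4] chi 2.3
  tip-mark in tile x,y,z mm: [-4.   0.5  8.9] angle to normal 1.24
```

Request:
step_arm(targets=[[[2,0,-1.3],0],[[4,0,-2.6],0],[[6,0,-3.8],0],[[6,0,-3.8],0],[[6,0,-3.8],0]])

```text
clock: 13.05
position: [0.5247, 0.1743, 0.1641]
ee_rot: [0.059, -0.705, 0.059, 0.705]
contact_force: [0.2, 0.2, -1.6]
width: 0.025
```

```bash
cat > fr.py <<'E'
from fit import *
import sys
F=[]
for i in range(6):
    manip.get_image("wrist"); s=manip.get_state(); F.append(np.r_[s["contact_force"],s["moment"]])
a=manip.get_image("scene");p=manip.get_image("wrist");b=manip.get_image("side");t=sys.argv[1]
print(s["clock"],s["position"].round(4),"F",np.mean(F,0).round(2),"sd",np.std(F,0).round(2))
M=q2R(s["ee_rot"]); N=np.array([-.3372,.057,.9397]); print("Fn",(np.mean(F,0)[:3]@N).round(2))
pickle.dump((s,a,b,p),open(f"pics/{t}.pkl","wb"))
A=cv2.resize(a["image"][155:205,310:345],None,fx=10,fy=10,interpolation=cv2.INTER_CUBIC)
W=cv2.resize(p["image"][130:230,240:330],None,fx=5,fy=5,interpolation=cv2.INTER_CUBIC)
cv2.imwrite(f"pics/{t}.png",np.hstack([A,W])[:,:,::-1])
E
python3 fr.py t6
```

```text
13.35 [0.5247 0.1744 0.1644] F [-0.28  0.27 -1.79  0.04  0.03 -0.02] sd [0.38 0.61 0.53 0.02 0.02 0.03]
Fn -1.58
```

View pics/t6.png

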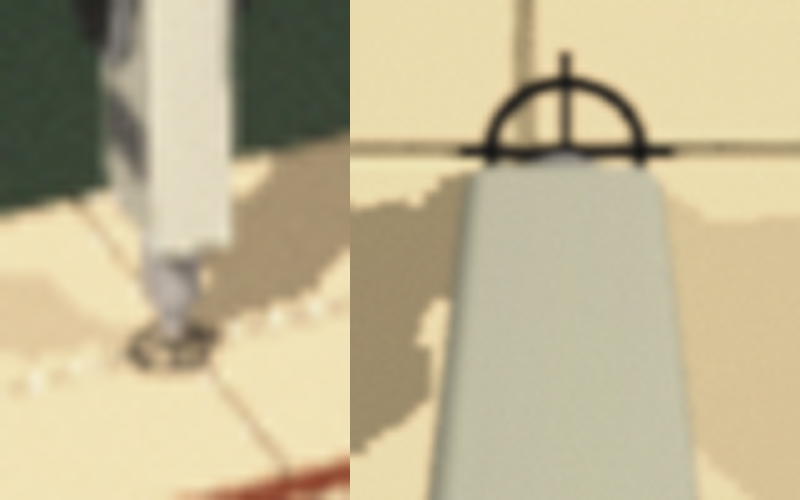

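Request:
step_arm(targets=[[[1,0,-0.35],0],[[2,0,-0.7],0],[[2.9,0,-1.0],0],[[3.8,0,-1.4],0],[[3.8,0,-1.4],0]])

```text
clock: 14.0
position: [0.5261, 0.1741, 0.1603]
ee_rot: [0.059, -0.705, 0.059, 0.705]
contact_force: [0.4, -0.1, -1.8]
width: 0.0252
```

```bash
python3 fr.py t7
```

```text
14.3 [0.5262 0.1741 0.1605] F [ 0.34 -0.24 -1.69  0.02  0.01  0.02] sd [0.38 0.38 0.35 0.02 0.03 0.03]
Fn -1.72
```

View pics/t7.png

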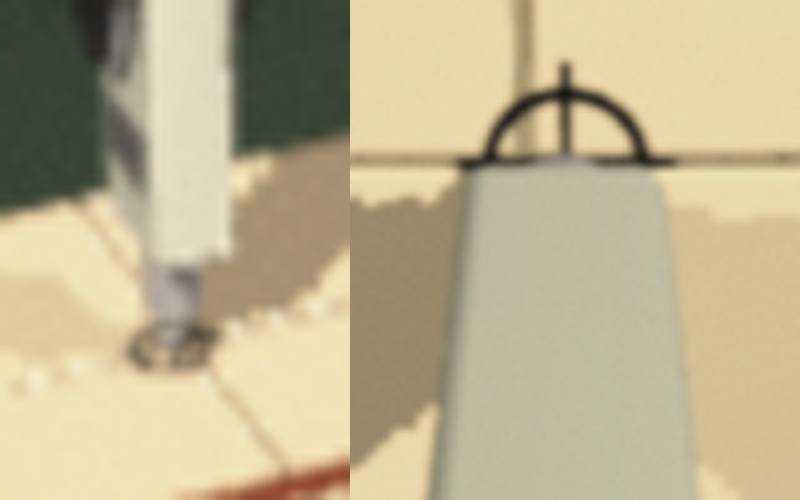

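Request:
step_arm(targets=[[[1,0,-0.35],0],[[1.9,0,-0.7],0],[[1.9,0,-0.7],0]])

```text
clock: 14.75
position: [0.5268, 0.1739, 0.1584]
ee_rot: [0.059, -0.705, 0.059, 0.705]
contact_force: [0.1, 1.0, -1.5]
width: 0.0253
```

```bash
python3 fr.py t8
```

```text
15.05 [0.5268 0.174  0.1586] F [ 0.56 -0.   -1.82  0.01  0.02 -0.02] sd [0.3  0.23 0.41 0.02 0.05 0.01]
Fn -1.9
```

Request:
step_arm(targets=[[[1,0,-0.35],0],[[1.9,0,-0.7],0],[[1.9,0,-0.7],0]])

```text
clock: 15.5
position: [0.5276, 0.1739, 0.1566]
ee_rot: [-0.059, 0.705, -0.059, -0.705]
contact_force: [-0.9, 0.7, -1.6]
width: 0.0249
```

```bash
python3 fr.py t9
```

```text
15.8 [0.5275 0.1739 0.1567] F [-0.48  0.04 -1.3   0.03  0.03  0.01] sd [0.57 0.44 0.28 0.03 0.02 0.01]
Fn -1.06
```

View pics/t9.png

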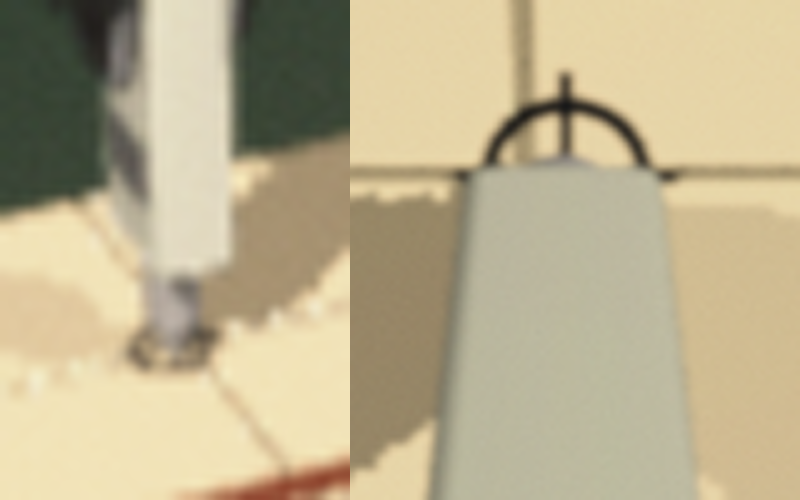

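Request:
step_arm(targets=[[[1,0,-0.35],0],[[1.9,0,-0.7],0],[[1.9,0,-0.7],0]])

```text
clock: 16.25
position: [0.5282, 0.1738, 0.1547]
ee_rot: [0.059, -0.705, 0.059, 0.705]
contact_force: [-0.4, 0.4, 0.0]
width: 0.0249
```

```bash
python3 fr.py t10
```

```text
16.55 [0.5282 0.1738 0.1548] F [-0.43  0.06 -0.05  0.06  0.1  -0.  ] sd [0.32 0.35 0.25 0.03 0.02 0.03]
Fn 0.1
```

Request:
step_arm(targets=[[[0.9,0,-0.35],0],[[1.9,0,-0.7],0],[[1.9,0,-0.7],0]])

```text
clock: 17.0
position: [0.5289, 0.1737, 0.1528]
ee_rot: [0.059, -0.705, 0.059, 0.705]
contact_force: [-0.2, 0.3, 0.8]
width: 0.0249
```

```bash
python3 fr.py t11
```

```text
17.3 [0.5289 0.1737 0.1529] F [-0.8   0.22  0.78  0.09  0.16  0.01] sd [0.48 0.48 0.37 0.02 0.04 0.04]
Fn 1.02
```

View pics/t11.png

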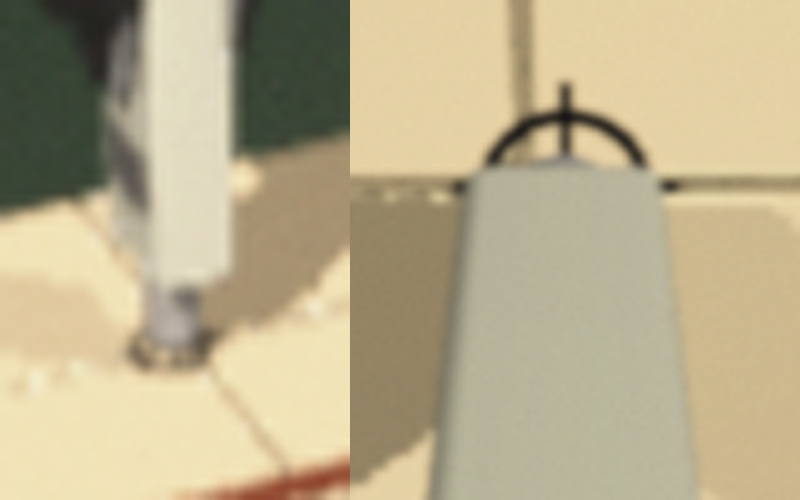

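Run:
```python
from fit import *
s,a,b,p=pickle.load(open("pics/t11.pkl","rb"))
t=np.radians(20);yaw=np.radians(-9.6)
N=np.array([-np.sin(t)*np.cos(yaw),-np.sin(t)*np.sin(yaw),np.cos(t)]);Y=np.array([-np.sin(yaw),np.cos(yaw),0]);X=np.cross(Y,N)
m=np.array([.5665,.166,.06])
def ov(q,x0,y0,w,h,S,draw):
    im=cv2.resize(q["image"][y0:y0+h,x0:x0+w],None,fx=S,fy=S,interpolation=cv2.INTER_CUBIC)
    if draw:
        for c,r,z,col in((m,.0125,0,(255,0,0)),(m,.004,.004,(0,0,255)),(m,.004,.008,(0,0,255)),(m,.009,.009,(0,160,0)),(m,.009,.037,(0,160,0))):
            P3=np.array([c+N*z+r*(X*np.cos(k)+Y*np.sin(k)) for k in np.linspace(0,6.28,40)])
            cv2.polylines(im,[np.round((proj(q,P3)-[x0,y0]+.5)*S).astype(np.int32)],True,col,1)
    return im
cv2.imwrite("pics/f11.png",np.vstack([np.hstack([ov(a,312,172,30,22,12,d) for d in(0,1)]),np.hstack([ov(b,230,245,30,22,12,d) for d in(0,1)])])[:,:,::-1])
```

```text
(no output)
```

View pics/f11.png

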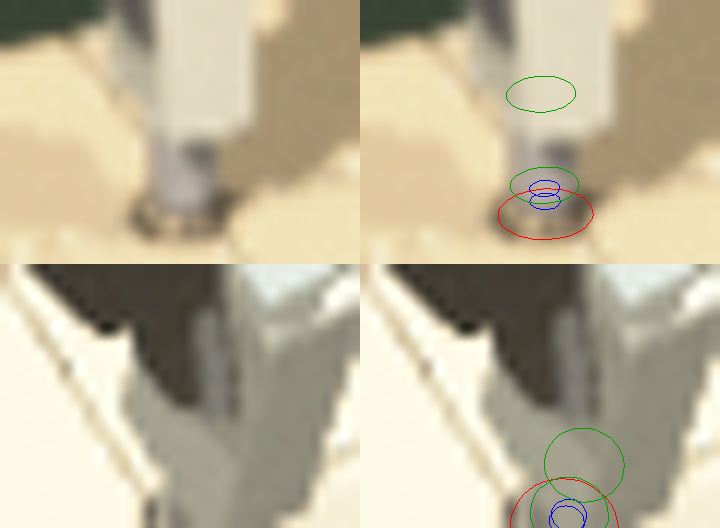

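Run:
```python
from rig import manip
s=manip.get_state();print(s["clock"],s["position"],s["contact_force"],s["width"]);print(manip.sign_off())
```

```text
17.45 [0.52888341 0.17367901 0.15290557] [-1.58649468  0.40181759  1.24766364] 0.02526000292233886
the job is handed in; nothing more can be done
None
```

I lifted the large white meter out of its dock and handed the job in with the arm still gripping it at 90 N. Its tip was pressed on the mark, and the clock read 17.5 s.

The step commands cannot tilt the tool. With a light 20 N grip, I leaned the meter's collar on the inside of the dock rim so the meter pivoted in the pads (under 5 N). I then tightened the grip, lifted it clear and carried it to the tile.

Last checks:
- **Tip position:** before contact the camera fits put the tip 0 to 4 mm down-slope of the cross, so I moved it 1.5 mm up-slope. In the final scene picture it sits near the centre of the 25 mm ring, within about 2 mm. The final side view could not confirm this because the handle hid the tip.
- **Push:** it rose by about 2.7 N over the no-contact reading, which means the tip is about 5.4 mm in, close to half-way. The rise matched the spring's 0.5 N per mm over the last three readings, though each reading carries about 0.4 N of noise.
- **Squareness:** the estimates of the lean disagreed, ranging from 18.1 to 20.0 degrees where 20 is wanted. The meter may therefore be 1 to 2 degrees short of square, and I did not correct that.
- **Disagreement:** the wrist camera placed the meter about 5 mm lower in the grip than the other two cameras did. I relied on contact force, not that height, for the final approach.

The moves were planned clear of the kettle, bowl, mug and tin, and no force reading suggested contact with them.

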